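# Close the siren's gear case and mesh the starting key

### The job

Get the hand-cranked alarm siren ready: first fold the open upper half of its gear case down until the two halves meet edge to edge. Then take the T-handled key out of the wooden rack, put its cross-shaped foot through the round opening of the case into the steel drive hub, turned so that the splines mesh, and slide it fully home against the spring until its flange sits on the hub. Finish while still holding the key by its handle and pressing it home: the spring lifts it as soon as the pressure goes.

Things in the scene. Friction and masses are not known exactly. Their poses are not given: they have to be found in the camera images.
- case: gear case, fixed to the table; origin under its middle on the table, x along the horn, z up. Closed, it is a grey box 160 mm (x) by 150 mm (y) by 85 mm high. Its upper half, the top 30 mm, is a 5 mm plate with a 60 mm round opening in its middle, and 6 mm side walls 25 mm deep
- cover (a joint): hinge of the case's upper half, rad: 0 = closed, the halves edge to edge; starts 0.6 to 1.1 (open). Friction holds it where it is left (0.32 N m; pushing it down at its free edge takes about 3 to 8 N)
- hinge_mid (a point): middle of the hinge line, 55 mm above the table at the +y side of the case, fixed. Its x axis lies along the hinge, z up; the upper half swings about this x axis, with its free edge 150 mm away towards -y when closed. The hub's axis is 75 mm from here towards -y
- cover_edge (a point): point on the outer (upper) face of the upper half near its free edge, moving with it: 140 mm from the hinge line along the half's own -y, 30 mm above its rim plane; z out of the face. A good point to push down on; when closed it is 85 mm above the table. A steel tab sticks out 11 mm beyond the free edge
- hub_mouth (a point): centre of the top of the steel drive hub (52 mm round, upright axis), 79 mm above the table, 6 mm below the top of the closed case, in the middle of the opening. Its x and y axes lie along two crossed slots, each 10 mm wide and over 30 mm long, same every quarter turn; z up. Starts turned up to 0.75 rad either way, resists turning with 0.2 N m
- clutch (a joint): travel of the black spring plunger in the bottom of the hub's slots, m: 0 = up, its top 12 mm below the hub's top; the key pushes it down: 0.008 when the key is fully home. Spring 4 N at first, 8 N at 8 mm
- key_grip (a point): centre of the handle of the loose T-handled key (0.13 to 0.25 kg), upright in one of the two bays of the plywood rack (the shorter round-knobbed piece in the other bay is not needed). Handle: black bar 70 mm long (its x axis), 18 mm wide (y), 22 mm high (z up). This point is 81 mm above the foot's underside; below the handle is a 14 mm round stem
- key_foot (a point): centre of the underside of the key's foot, 81 mm below key_grip. Foot: two crossed ribs along x and y, 28 mm long, 8 mm thick, 20 mm high; above it a flange 36 mm round, 6 mm thick. It starts on the floor of a 40 mm square bay, 30 mm below the rack's top, which is 40 mm above the table. Key home: this point is 20 mm below hub_mouth
There are look-alikes about, which are no part of the job. Leave any blue or orange look-alike of the part that bears key_grip alone.

How it is judged (in metres and radians):
On the way, in this order (a step that is already met when the one before it is completed fails the run):
1. the upper half of the case is closed on the lower half (value of joint cover below 0.025 rad), for 0.3 s.
2. the key is lifted out of the rack (height (world z) of key_foot above 0.045 m and contact force between the fingers and key above 1 N), for 0.2 s.
At the end, for the whole second after the job is handed in: Case closed within 0.025 rad; key upright (tilt < 0.1 rad), meshed in the hub (within 4 mm of its axis, ribs within 0.2 rad of the slots), within 2.5 mm of fully home, spring plunger down over 5.5 mm; fingers still hold the key (over 2 N) (value of joint cover below 0.025 rad and horizontal distance between key_foot and hub_mouth below 0.004 m and z of key_foot in the frame of hub_mouth below -0.0175 m and (angle between the x axis of key_foot and the x axis of hub_mouth, either way round below 0.2 rad or angle between the x axis of key_foot and the y axis of hub_mouth, either way round below 0.2 rad) and angle between key_foot's own z axis and vertical below 0.1 rad and value of joint clutch above 0.0055 m and contact force between the fingers and key above 2 N); the arm keeps its last pose, push and grip.
It also fails if it takes over 58 s, if anything falls off the work surface, if the arm or the gripper's body presses on something with over 40 N, if the wrist force passes 120 N, or if a joint passes its speed limit or range.

### The arm

A 6-joint arm with a two-finger parallel gripper is mounted at the origin on the work surface. World frame = base frame: x ahead of the robot, y to its left, z up, the work surface at z = 0. Lengths are in m, angles in degrees, forces in N, time in s.
With the tool pointing down it reaches from about 0.3 to 0.75 m from the base axis. Payload 8.5 kg.
Tool frame: the origin (TCP) lies midway between the tips of the shut fingers; the grasp point (between the pads) lies 19 mm behind it; z points along the fingers, y is the direction in which the jaws open and shut (so a half turn about z gives the same grasp; the last joint's range is limited). The gripper opens to 85 mm and grips with 20 to 120 N. Pads are 22 mm wide; open, the fingers measure 114 mm over their backs; the gripper's body (76 mm by 85 mm) begins 54 mm behind the grasp point. The pads swing forward as they close: fully open they stand 13 mm farther back than shut.
Start: joints at [64.097, 21.807, 74.336, -0, 83.858, -12.336], TCP at [0.129, 0.535, 0.231] pointing down, gripper open.
Joint ranges: [-178.18, 178.18], [-50.72, 133.34], [12.68, 142.11], [-81.47, 261.47], [9.98, 163.14], [-165.26, 165.26]. Speed limits (degrees/s): [136.94, 136.94, 180, 180, 180, 180].

### API

Orientations are given as a 3x3 rotation matrix whose columns are the frame's x, y, z axes.
In Python, from rig import status, eyes, env gives the robot as it stands. The module is installed in compiled form; this text tells all that it offers.
- The arm moves only by the tool play_rows, never from a script. Its argument "targets" is text: rows parted by semicolons, each of 5 numbers parted by spaces: the shift along the tool's x, y, z in m, then the turn about the tool's z in rad, then the closure, from 0 (fully open) to 1 (shut). A call has 1 to 5 rows; each row is the pose to reach, as a shift and turn from the pose commanded when the call began, along the tool's axes at that moment; what a row does not reach only later rows make up. A row lasts 1/10 s, in which the tool goes at most 50 mm and 8.59 degrees, less where a joint would pass 70% of its speed; a pose out of reach is approached as far as the arm can. A call with a gripper value outside its range is refused whole. The fingers move at their own pace and stop on an object; "force" is the grip in N (left out, the last holds). Time passes only in rows, so rows that repeat a pose let the fingers close. It gives the time, the measured TCP pose, the force and the opening at its end, in the units of the state.
- status.observe(): the state, without advancing time (a new reading comes with each control period).
- eyes.get_image(name): name is "side" or "top"; returns a dict with "pixels" (400x640x3 uint8, red, green, blue), "range_z" (400x640 float32, m along the optical axis (not along the pixel's ray), 0 where there is no reading), "mtx" (3x3 intrinsics, pixels), "k1" (the pictures are not rectified: a ray, as slopes to the right and down, at radius r is drawn at 1 + k1 r^2 times it, then the intrinsics apply), "world_to_cam" (4x4, takes a point from world to camera coordinates). Camera axes: x right, y up, looking along -z (the intrinsics and any distortion apply to the point x, -y, -z); pixel columns grow to the right and rows downward; lengths in m; the calibration is good to about 2 mm. A picture is of the moment at which its call begins.
- env.close_job(): hands the job in, once; it reports no verdict.
The state is a dict: "time_s": time; "q": joint angles; "qvel": joint speeds; "joint_efforts": joint torques, N m; "position": TCP position; "tool_rot": TCP orientation; "ft_force": force on the tool from outside, world axes, zero at the start; "wrist_torque": the same for the moment, N m; "grip_width": finger opening in m.
Only numpy, scipy, OpenCV 4.12 (cv2) and the standard library are available. Lean on these libraries where they do the work, as an engineer would, in place of code of your own. Each camera call takes 0.05 s, during which the arm holds its last target.

## Working session

There is one attempt and no reset: what is moved stays moved. The work goes in short steps, Python scripts to look and compute and a tool call to move; the robot and the scene stay as the last step left them, time stands still between calls to the robot, and variables do not carry over. Pictures are saved under pics/ and viewed, and the job is handed in when it is done.

Besides the shell and the picture viewer there is one more tool, called after ">>>" as a command line: name --argument value ..., lists and objects as JSON in quotes. play_rows: Moves the arm, as the interface text tells. Its arguments: {"type":"object","properties":{"targets":{"type":"string"},"force":{"type":"number"}},"required":["targets"]}

```bash
mkdir -p pics; cat > h.py <<'E'
import numpy as np, cv2
from rig import status, eyes, env
def grab(n):
    im=eyes.get_image(n); np.savez('%s.npz'%n,**im); return im
def load(n):
    return dict(np.load('%s.npz'%n))
def pix2world(im,u,v,z=None,height=None):
    K=im['mtx']; k1=float(im['k1'])
    xd=(u-K[0,2])/K[0,0]; yd=(v-K[1,2])/K[1,1]
    p=np.array([xd,yd],float)
    for _ in range(20):
        r2=(p**2).sum(); p=np.array([xd,yd])/(1+k1*r2)
    T=np.linalg.inv(im['world_to_cam'])
    d=T[:3,:3]@np.array([p[0],-p[1],-1]); o=T[:3,3]
    if height is not None: s=(height-o[2])/d[2]
    else:
        s=z if z is not None else im['range_z'][int(round(v)),int(round(u))]
    return o+s*d
def cloud(im):
    K=im['mtx']; k1=float(im['k1']); h,w=im['range_z'].shape
    U,V=np.meshgrid(np.arange(w),np.arange(h))
    xd=(U-K[0,2])/K[0,0]; yd=(V-K[1,2])/K[1,1]; x,y=xd.copy(),yd.copy()
    for _ in range(20):
        r2=x*x+y*y; x=xd/(1+k1*r2); y=yd/(1+k1*r2)
    z=im['range_z']; T=np.linalg.inv(im['world_to_cam'])
    P=np.stack([x*z,-y*z,-z],-1)@T[:3,:3].T+T[:3,3]
    P[z==0]=np.nan
    return P
def save(img,name): cv2.imwrite('pics/'+name,cv2.cvtColor(img,cv2.COLOR_RGB2BGR))
E
python3 - <<'E'
from h import *
for n in('top','side'):
    im=grab(n); save(im['pixels'],n+'0.png'); print(im['mtx'],im['k1'],im['world_to_cam'])
print(status.observe())
E
```

```text
[[368.4475838    0.         316.32228191]
 [  0.         368.4475838  208.30969366]
 [  0.           0.           1.        ]] -0.056782259458622135 [[-0.00589518 -0.99991009  0.01204394 -0.06913261]
 [ 0.98322677 -0.00360039  0.18235175 -0.61314832]
 [-0.18229199  0.01291692  0.98315959 -0.7387504 ]
 [ 0.          0.          0.          1.        ]]
[[432.65189454   0.         318.12080985]
 [  0.         432.65189454 196.73886098]
 [  0.           0.           1.        ]] -0.11488408449039766 [[ 0.6792639  -0.73382214 -0.0102775  -0.46623059]
 [ 0.51973435  0.47111155  0.71269216 -0.33862641]
 [-0.51814744 -0.48944762  0.70140164 -0.83377071]
 [ 0.          0.          0.          1.        ]]
{'time_s': 0.1, 'q': array([ 6.40968119e+01,  2.18344707e+01,  7.43792048e+01, -1.84782712e-03,
        8.38584559e+01, -1.23349907e+01]), 'qvel': array([-0.09079017, -0.02086274, -0.15629434,  0.03673025, -0.04676494,
        0.01449998]), 'joint_efforts': array([ 2.53794467e-03, -4.49215150e+01, -2.31653827e+01, -2.55603327e-04,
        3.69941190e-03, -2.73590217e-05]), 'position': array([0.12891401, 0.53440134, 0.23080555]), 'tool_rot': array([[-9.72092121e-01,  2.34598885e-01, -5.21122611e-04],
       [ 2.34599343e-01,  9.72091474e-01, -1.14645917e-03],
       [ 2.37620804e-04, -1.23671895e-03, -9.99999207e-01]]), 'ft_force': array([ 0.09589978, -0.7028937 ,  0.0870991 ]), 'wrist_torque': array([-0.08143404, -0.04610077,  0.03594748]), 'grip_width': 0.08500236865623358}
```

View pics/top0.png

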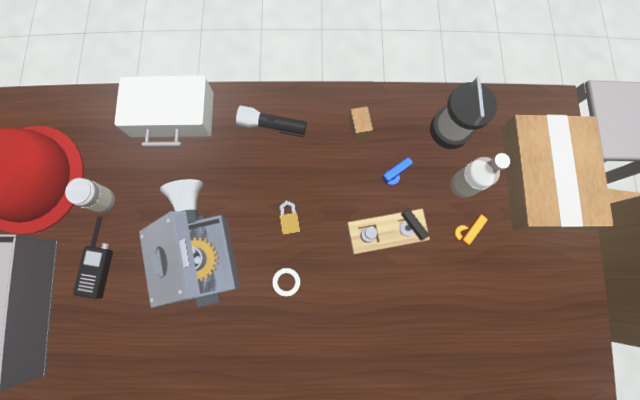

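View pics/side0.png

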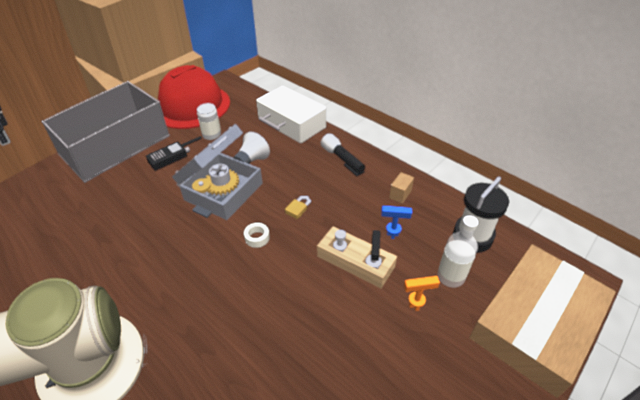

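```bash
python3 - <<'E'
from h import *
t=load('top')['pixels'];s=load('side')['pixels']
a=cv2.resize(t[170:320,125:250],None,fx=4,fy=4,interpolation=cv2.INTER_CUBIC)
b=cv2.resize(t[195:265,335:495],None,fx=5,fy=5,interpolation=cv2.INTER_CUBIC)
c=cv2.resize(s[110:230,165:285],None,fx=5,fy=5,interpolation=cv2.INTER_CUBIC)
d=cv2.resize(s[195:315,310:450],None,fx=5,fy=5,interpolation=cv2.INTER_CUBIC)
for n,i in zip('abcd',(a,b,c,d)): save(i,'c_%s.png'%n)
P=cloud(load('top'))
for u,v in((415,224),(370,234),(398,170),(475,230),(160,262),(203,259),(230,290)): print(u,v,P[v,u])
E
```

```text
415 224 [ 0.571319   -0.27211952  0.10146063]
370 234 [ 0.55494238 -0.18432728  0.07065664]
398 170 [ 0.68827897 -0.24507701  0.09135248]
475 230 [ 0.55983686 -0.40211472  0.08800828]
160 262 [0.49861314 0.26066513 0.05366256]
203 259 [0.50430414 0.16446164 0.06827705]
230 290 [ 0.43864008  0.12111867 -0.00103911]
```

View pics/c_a.png

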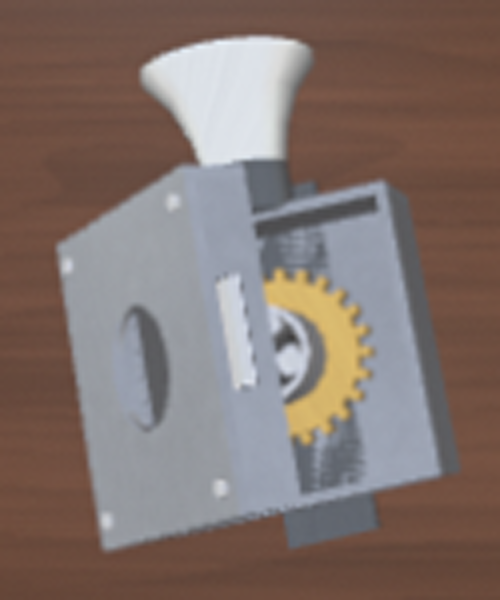

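View pics/c_b.png

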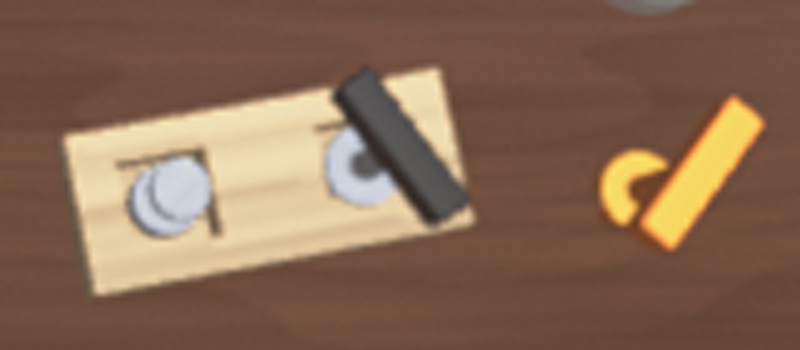

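View pics/c_c.png

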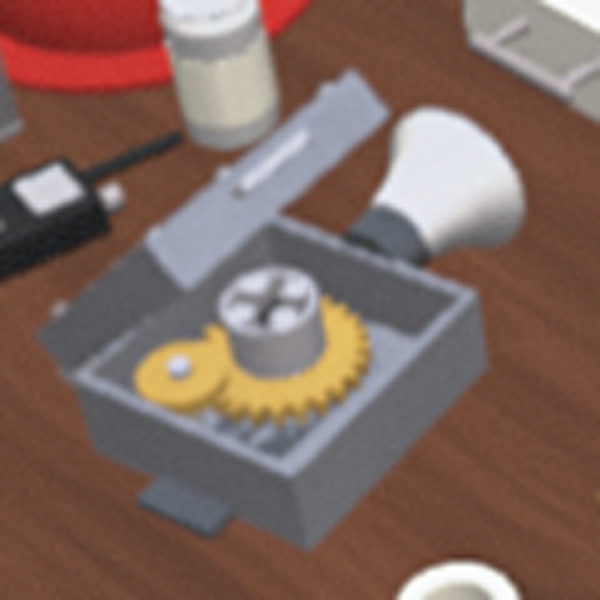

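View pics/c_d.png

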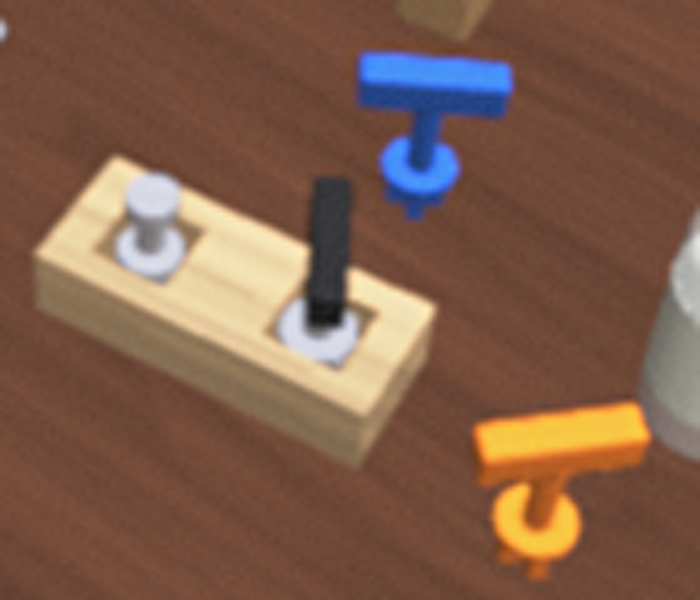

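```bash
python3 - <<'E'
from h import *
for n in('top','side'):
    im=load(n); P=cloud(im); px=im['pixels'].astype(int)
    m=(np.linalg.norm(P[...,:2]-[0.57,-0.275],axis=-1)<0.06)&(P[...,2]>0.094)&(P[...,2]<0.112)&(px.max(-1)<110)
    q=P[m]; print(n,m.sum(),'mean',q.mean(0),np.median(q[:,2]))
    r=cv2.minAreaRect((q[:,:2]*1000).astype(np.float32)); print(r, cv2.boxPoints(r).round(1).tolist())
    # hub
    m=(np.linalg.norm(P[...,:2]-[0.50,0.175],axis=-1)<0.06)&(P[...,2]>0.074)&(P[...,2]<0.084)
    q=P[m]; print('hub',m.sum(),q.mean(0),np.median(q,0))
    r=cv2.minAreaRect((q[:,:2]*1000).astype(np.float32)); print(r)
im=load('top');P=cloud(im)
# cover plane: polygon in top
poly=np.array([[143,234],[170,216],[182,290],[154,303]])
m=np.zeros(P.shape[:2],np.uint8); cv2.fillPoly(m,[poly],1)
q=P[(m>0)]; q=q[~np.isnan(q[:,0])]
for _ in range(5):
    c=q.mean(0); n=np.linalg.svd(q-c)[2][2]; d=(q-c)@n; q=q[abs(d)<0.004]
n*=np.sign(n[2]); print('plane',c,n,len(q),np.degrees(np.arccos(n[2])), 'tilt dir',np.degrees(np.arctan2(n[1],n[0])))
s=load('side')
for u,v in((280,178),(260,169),(226,203),(182,185)): pass
p0=dict(T1=(172,216),)
E
```

```text
top 287 mean [ 0.5708384  -0.27269663  0.10037921] 0.10050761568610134
((571.7222290039062, -272.4016418457031), (68.25383758544922, 18.36831283569336), 35.72019577026367) [[538.7000122070312, -284.8999938964844], [549.4000244140625, -299.79998779296875], [604.7999877929688, -259.8999938964844], [594.0999755859375, -245.0]]
hub 113 [0.50790804 0.17292542 0.07771693] [0.50590967 0.17227132 0.07798289]
((509.29791259765625, 172.3738250732422), (44.42860794067383, 18.18056297302246), 16.058578491210938)
side 219 mean [ 0.56975136 -0.27551988  0.1030532 ] 0.10346905781476767
((571.4453735351562, -274.05908203125), (70.47318267822266, 17.226823806762695), 37.539207458496094) [[538.2999877929688, -288.70001220703125], [548.7999877929688, -302.3999938964844], [604.5999755859375, -259.3999938964844], [594.0999755859375, -245.8000030517578]]
hub 199 [0.50446249 0.18800627 0.07981458] [0.50377755 0.18774772 0.08019973]
((505.0197448730469, 189.04464721679688), (51.90763473510742, 51.42127990722656), 53.813438415527344)
plane [0.50291814 0.20939757 0.14990331] [-0.1592618   0.70502305  0.69107031] 792 46.28510681127237 tilt dir 102.72923105691721
```

```bash
cat >> h.py <<'E'
def to(p,yaw_y=None):
    """shift in tool axes to world p; turn so tool y heads to yaw_y deg (mod 180)"""
    s=status.observe(); R=s['tool_rot']; d=R.T@(np.array(p)-s['position'])
    t=0
    if yaw_y is not None:
        c=np.degrees(np.arctan2(R[1,1],R[0,1])); t=-np.radians((yaw_y-c+90)%180-90)
    return d.round(4),round(t,4)
H=np.array([0.4885,0.262]); yc=np.array([-0.2203,0.9754])
def casep(s,z): return np.r_[H-yc*s,z]
E
python3 - <<'E'
from h import *
for s,z in((.06,.215),(.060,.180),(.068,.17),(.079,.158),(.095,.143),(.107,.127),(.117,.11),(.127,.085)): print(s,z,casep(s,z),to(casep(s,z),102.7))
E
```

```text
0.06 0.215 [0.501718 0.203476 0.215   ] (array([-0.44  , -0.2342,  0.016 ]), np.float64(-0.4585))
0.06 0.18 [0.501718 0.203476 0.18    ] (array([-0.44  , -0.2342,  0.051 ]), np.float64(-0.4585))
0.068 0.17 [0.5034804 0.1956728 0.17     ] (array([-0.4436, -0.2413,  0.061 ]), np.float64(-0.4585))
0.079 0.158 [0.5059037 0.1849434 0.158    ] (array([-0.4485, -0.2512,  0.073 ]), np.float64(-0.4585))
0.095 0.143 [0.5094285 0.169337  0.143    ] (array([-0.4556, -0.2655,  0.088 ]), np.float64(-0.4585))
0.107 0.127 [0.5120721 0.1576322 0.127    ] (array([-0.4609, -0.2762,  0.104 ]), np.float64(-0.4585))
0.117 0.11 [0.5142751 0.1478782 0.11     ] (array([-0.4653, -0.2852,  0.121 ]), np.float64(-0.4585))
0.127 0.085 [0.5164781 0.1381242 0.085    ] (array([-0.4697, -0.2941,  0.1461]), np.float64(-0.4585))
```

>>> play_rows --targets "-0.09 -0.046 0 -0.09 1; -0.18 -0.092 0 -0.18 1; -0.27 -0.138 0 -0.27 1; -0.35 -0.185 0 -0.36 1; -0.40 -0.22 0 -0.4585 1" --force 60

```text
time_s: 0.6
position: [0.3174, 0.3676, 0.2311]
tool_rot: [[-0.975, -0.224, -0.0], [-0.224, 0.975, -0.0], [0.0, -0.0, -1.0]]
ft_force: [0.5, 0.7, -0.8]
grip_width: 0.0123
```

```bash
python3 - <<'E'
from h import *
print(status.observe()['position'])
for s,z in((.06,.215),(.060,.180),(.068,.17),(.079,.158),(.095,.143),(.107,.127),(.117,.11),(.127,.085)): print(s,z,casep(s,z),to(casep(s,z),102.7))
E
```

```text
[0.31741294 0.3675668  0.23114222]
0.06 0.215 [0.501718 0.203476 0.215   ] (array([-0.1429, -0.2012,  0.0161]), np.float64(0.0041))
0.06 0.18 [0.501718 0.203476 0.18    ] (array([-0.1429, -0.2012,  0.0511]), np.float64(0.0041))
0.068 0.17 [0.5034804 0.1956728 0.17     ] (array([-0.1429, -0.2092,  0.0611]), np.float64(0.0041))
0.079 0.158 [0.5059037 0.1849434 0.158    ] (array([-0.1428, -0.2202,  0.0731]), np.float64(0.0041))
0.095 0.143 [0.5094285 0.169337  0.143    ] (array([-0.1428, -0.2362,  0.0881]), np.float64(0.0041))
0.107 0.127 [0.5120721 0.1576322 0.127    ] (array([-0.1428, -0.2482,  0.1041]), np.float64(0.0041))
0.117 0.11 [0.5142751 0.1478782 0.11     ] (array([-0.1427, -0.2582,  0.1211]), np.float64(0.0041))
0.127 0.085 [0.5164781 0.1381242 0.085    ] (array([-0.1427, -0.2682,  0.1461]), np.float64(0.0041))
```

>>> play_rows --targets "-0.029 -0.04 0 0 1; -0.057 -0.08 0 0 1; -0.086 -0.12 0 0 1; -0.114 -0.16 0.005 0 1; -0.142 -0.20 0.01 0 1"

```text
time_s: 1.1
position: [0.5, 0.2036, 0.221]
tool_rot: [[-0.976, -0.22, -0.0], [-0.22, 0.976, 0.0], [0.0, 0.0, -1.0]]
ft_force: [0.5, -0.0, 0.2]
grip_width: -0.0
```

>>> play_rows --targets "0 0 0 0 1; 0 0 0 0 1"

```text
time_s: 1.3
position: [0.4991, 0.2045, 0.2206]
tool_rot: [[-0.976, -0.218, -0.002], [-0.218, 0.976, -0.0], [0.002, 0.0, -1.0]]
ft_force: [0.2, 0.6, 0.6]
grip_width: 0.0001
```

```bash
python3 - <<'E'
from h import *
for s,z in((.06,.215),(.060,.180),(.068,.17),(.079,.158),(.095,.143),(.107,.127),(.117,.11),(.127,.085)): print(s,z,casep(s,z),to(casep(s,z),102.7))
im=grab('side'); save(cv2.resize(im['pixels'][60:230,140:340],None,fx=4,fy=3.5),'s1.png')
E
```

```text
0.06 0.215 [0.501718 0.203476 0.215   ] (array([-0.0024, -0.0016,  0.0056]), np.float64(-0.0019))
0.06 0.18 [0.501718 0.203476 0.18    ] (array([-0.0024, -0.0016,  0.0406]), np.float64(-0.0019))
0.068 0.17 [0.5034804 0.1956728 0.17     ] (array([-0.0025, -0.0096,  0.0506]), np.float64(-0.0019))
0.079 0.158 [0.5059037 0.1849434 0.158    ] (array([-0.0025, -0.0206,  0.0626]), np.float64(-0.0019))
0.095 0.143 [0.5094285 0.169337  0.143    ] (array([-0.0026, -0.0366,  0.0776]), np.float64(-0.0019))
0.107 0.127 [0.5120721 0.1576322 0.127    ] (array([-0.0026, -0.0486,  0.0936]), np.float64(-0.0019))
0.117 0.11 [0.5142751 0.1478782 0.11     ] (array([-0.0027, -0.0586,  0.1106]), np.float64(-0.0019))
0.127 0.085 [0.5164781 0.1381242 0.085    ] (array([-0.0027, -0.0686,  0.1356]), np.float64(-0.0019))
```

View pics/s1.png

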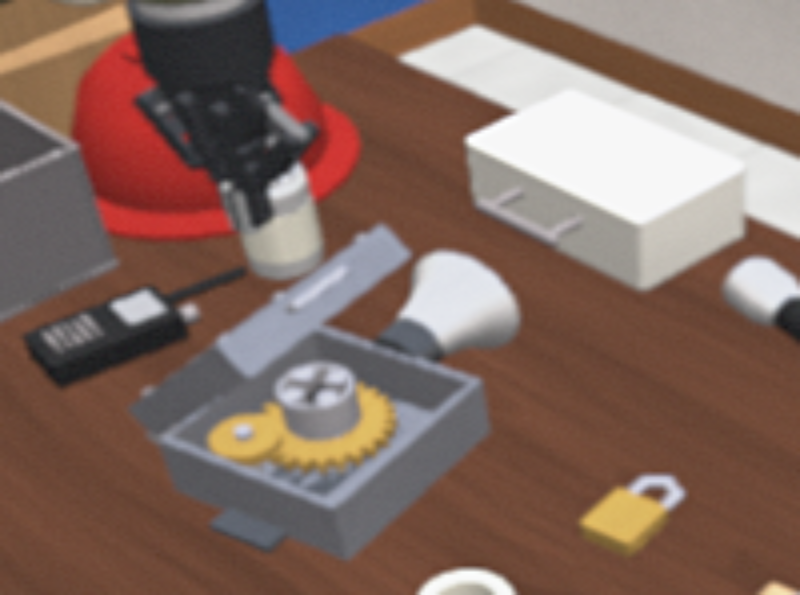

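>>> play_rows --targets "-0.003 -0.002 0.02 0 1; -0.003 -0.004 0.034 0 1; -0.003 -0.01 0.044 0 1; -0.003 -0.01 0.05 0 1"

```text
time_s: 1.75
position: [0.5034, 0.1964, 0.1709]
tool_rot: [[-0.975, -0.221, -0.001], [-0.221, 0.975, -0.0], [0.001, -0.0, -1.0]]
ft_force: [0.0, 0.3, 0.4]
grip_width: -0.0
```

>>> play_rows --targets "0 -0.005 0.006 0 1; 0 -0.011 0.012 0 1; 0 -0.019 0.02 0 1; 0 -0.027 0.028 0 1"

```text
time_s: 2.15
position: [0.5103, 0.1691, 0.143]
tool_rot: [[-0.976, -0.22, 0.001], [-0.22, 0.976, 0.0], [-0.001, -0.0, -1.0]]
ft_force: [1.2, 1.0, 1.2]
grip_width: -0.0
```

```bash
python3 - <<'E'
from h import *
im=grab('side'); save(cv2.resize(im['pixels'][60:230,140:340],None,fx=4,fy=3.5),'s2.png')
E
```

```text
(no output)
```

View pics/s2.png

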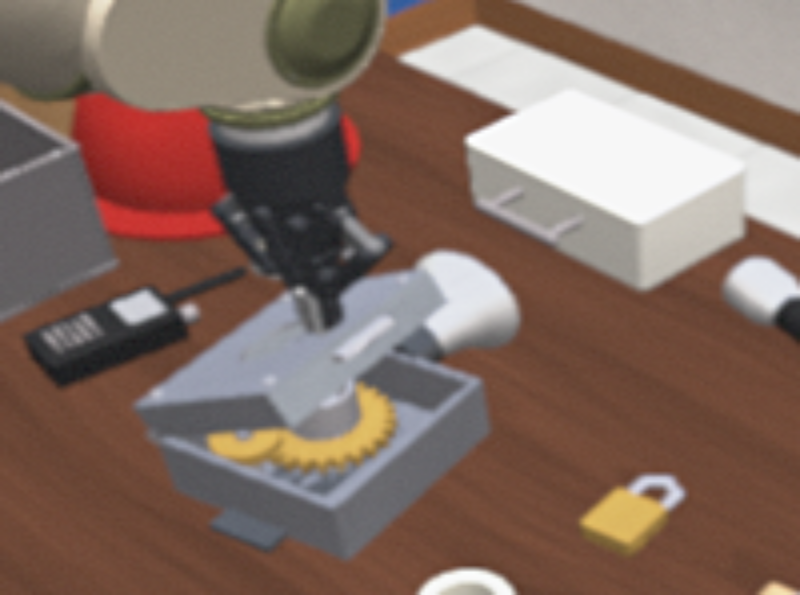

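>>> play_rows --targets "0 -0.007 0.01 0 1; 0 -0.014 0.021 0 1; 0 -0.02 0.032 0 1; 0 -0.025 0.044 0 1; 0 -0.027 0.052 0 1"

```text
time_s: 2.7
position: [0.5156, 0.1428, 0.0898]
tool_rot: [[-0.976, -0.219, -0.002], [-0.219, 0.976, -0.0], [0.002, 0.0, -1.0]]
ft_force: [0.3, -0.9, 0.4]
grip_width: 0.0003
```

>>> play_rows --targets "0 -0.001 0.003 0 1; 0 -0.001 0.005 0 1"

```text
time_s: 2.9
position: [0.5159, 0.1424, 0.0859]
tool_rot: [[-0.976, -0.22, -0.001], [-0.22, 0.976, -0.0], [0.001, 0.0, -1.0]]
ft_force: [0.2, -0.3, 0.2]
grip_width: 0.0003
```

>>> play_rows --targets "0 0 0.002 0 1; 0 0 0.003 0 1"

```text
time_s: 3.1
position: [0.5162, 0.1426, 0.0849]
tool_rot: [[-0.975, -0.22, 0.001], [-0.22, 0.975, -0.0], [-0.001, -0.001, -1.0]]
ft_force: [-7.0, -1.6, 21.7]
grip_width: 0.0003
```

```bash
python3 - <<'E'
from h import *
im=grab('side'); save(cv2.resize(im['pixels'][60:230,140:340],None,fx=4,fy=3.5),'s3.png')
print(status.observe()['ft_force'],status.observe()['position'])
E
```

```text
[-3.71857837 -1.92817598 12.66232373] [0.51613569 0.14256913 0.08497203]
```

View pics/s3.png

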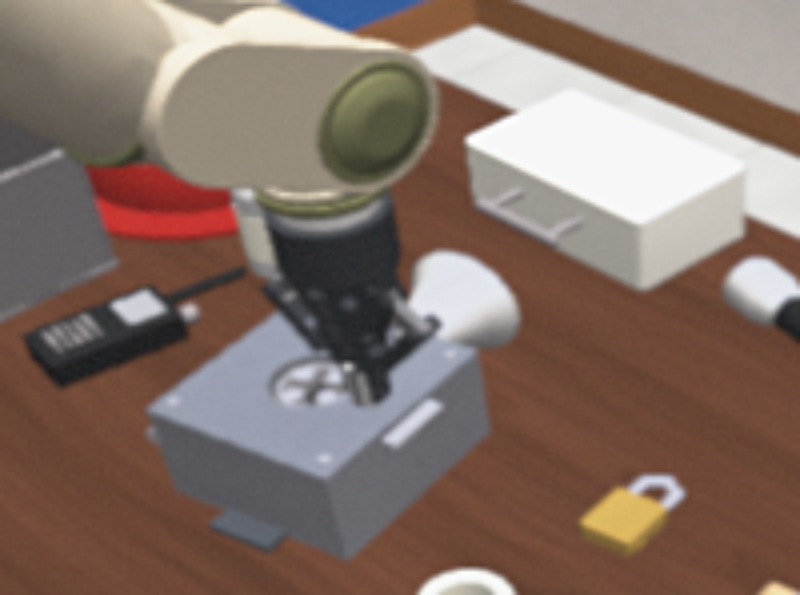

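>>> play_rows --targets "0 0 0 0 1; 0 0 0 0 1; 0 0 0 0 1; 0 0 -0.05 0 0.5; 0 -0.02 -0.10 0 0"

```text
time_s: 3.65
position: [0.5193, 0.1257, 0.181]
tool_rot: [[-0.975, -0.222, -0.002], [-0.222, 0.975, 0.001], [0.001, 0.001, -1.0]]
ft_force: [1.7, -0.0, 0.5]
grip_width: 0.0281
```

>>> play_rows --targets "0 -0.045 -0.015 -0.1 0; 0 -0.09 -0.015 -0.2 0; 0 -0.135 -0.015 -0.3 0; 0 -0.18 -0.015 -0.415 0; 0 -0.22 -0.015 -0.415 0"

```text
time_s: 4.15
position: [0.5688, -0.0921, 0.1951]
tool_rot: [[-0.802, -0.597, 0.001], [-0.597, 0.802, -0.0], [-0.001, -0.001, -1.0]]
ft_force: [0.3, 1.0, 0.5]
grip_width: 0.0852
```

```bash
python3 - <<'E'
from h import *
st=status.observe(); print(st['position'],st['ft_force'],st['time_s'])
a=grab('top'); b=grab('side')
save(cv2.resize(a['pixels'][180:315,130:260],None,fx=5,fy=4.4,interpolation=cv2.INTER_CUBIC),'t4.png')
save(cv2.resize(b['pixels'][130:230,165:275],None,fx=7,fy=6,interpolation=cv2.INTER_CUBIC),'s4.png')
save(a['pixels'],'t4f.png')
E
```

```text
[ 0.56878213 -0.09214115  0.19511225] [0.28956799 0.98438153 0.52307983] 4.15
```

View pics/t4.png

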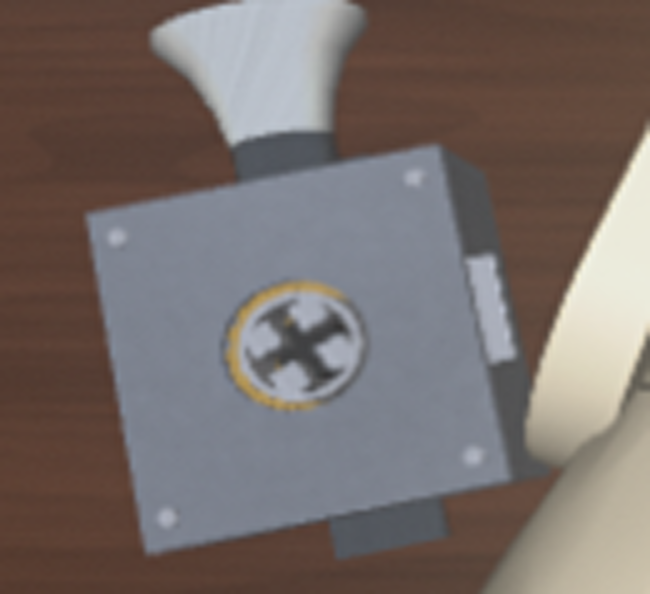

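View pics/s4.png

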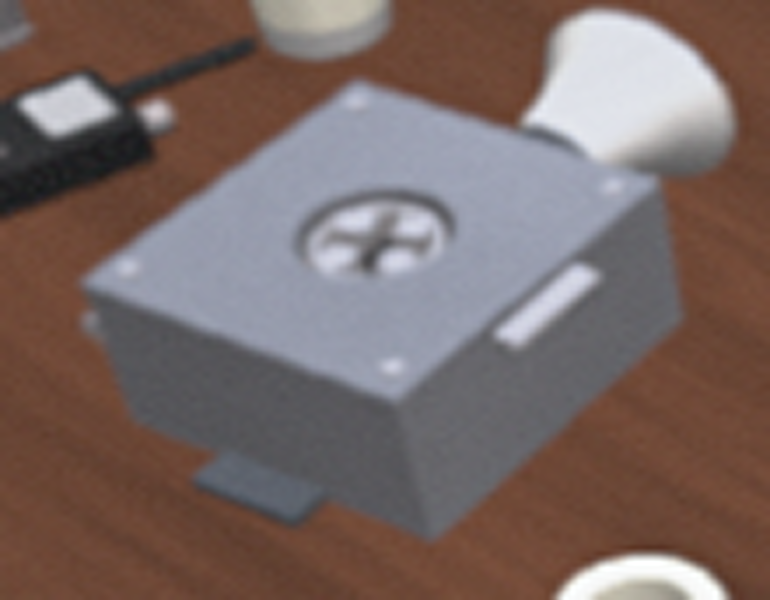

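View pics/t4f.png

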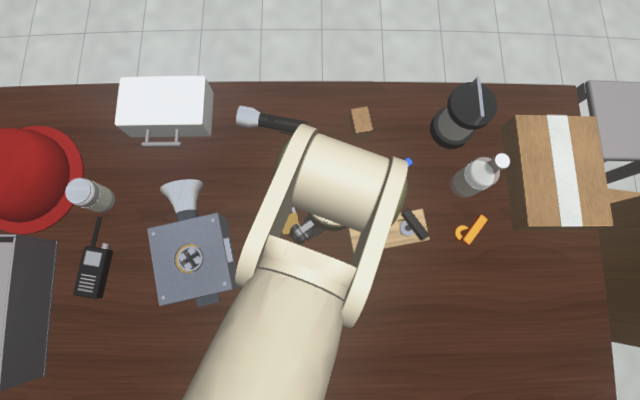

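```bash
cat >> h.py <<'E'
def project(im,P):
    P=np.asarray(P,float); C=P@im['world_to_cam'][:3,:3].T+im['world_to_cam'][:3,3]
    x=C[...,0]/-C[...,2]; y=-C[...,1]/-C[...,2]; r2=x*x+y*y; f=1+float(im['k1'])*r2
    K=im['mtx']; return np.stack([x*f*K[0,0]+K[0,2],y*f*K[1,1]+K[1,2]],-1)
def rectify(im,c,z,half=.05,px=.0002):
    n=int(2*half/px); g=(np.arange(n)-n/2)*px
    # image up=+x world, left=+y
    X=c[0]-g[:,None]+0*g[None]; Y=c[1]-g[None]+0*g[:,None]
    uv=project(im,np.stack([X,Y,np.full_like(X,z)],-1)).astype(np.float32)
    return cv2.remap(im['pixels'],uv[...,0],uv[...,1],cv2.INTER_CUBIC)
E
python3 - <<'E'
from h import *
a=load('top'); b=load('side')
ct=[(130+u/5-.4,180+v/4.4-.4) for u,v in((87,213),(440,145),(512,478),(148,553))]
cs=[(165+u/7-.4,130+v/6-.4) for u,v in((357,78),(660,182),(402,402),(82,282))]
for im,c in((a,ct),(b,cs)):
    W=np.array([pix2world(im,*p,height=.085)[:2] for p in c]); print(W.round(4).tolist(), W.mean(0), [round(float(np.linalg.norm(W[i]-W[i-1])),4) for i in range(4)], [round(float(np.degrees(np.arctan2(*(W[i]-W[i-1])[::-1]))),1) for i in range(4)])
c=(0.505,0.189)
r=np.hstack([rectify(im,c,.079,.035,.0002) for im in(a,b)])
save(cv2.resize(r,(800,400)),'r4.png')
E
```

```text
[[0.5673, 0.2799], [0.5994, 0.1336], [0.4451, 0.0985], [0.4112, 0.2441]] [0.5057476  0.18901998] [0.1601, 0.1498, 0.1582, 0.1496] [12.9, -77.6, -167.2, 103.1]
[[0.5702, 0.285], [0.6012, 0.1356], [0.4469, 0.0979], [0.4121, 0.2465]] [0.50761705 0.19123242] [0.1627, 0.1526, 0.1588, 0.1526] [13.7, -78.3, -166.3, 103.2]
```

View pics/r4.png

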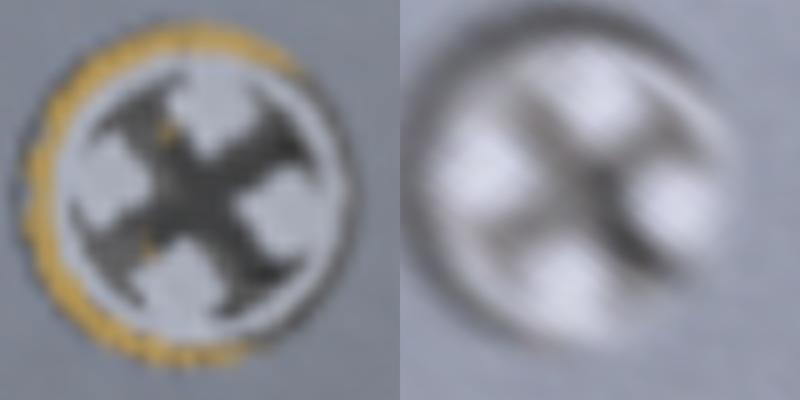

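```bash
python3 - <<'E'
from h import *
print(to((.5716,-.2732,.15),126.6),to((.5716,-.2732,.072),126.6))
E
```

```text
(array([ 0.1038, -0.1455,  0.0448]), np.float64(-0.0065)) (array([ 0.1038, -0.1454,  0.1228]), np.float64(-0.0065))
```

>>> play_rows --targets "0.026 -0.036 0 0 0.3; 0.052 -0.072 0.01 0 0.3; 0.078 -0.108 0.025 0 0.3; 0.104 -0.1455 0.045 -0.006 0.3; 0.104 -0.1455 0.045 -0.006 0.3"

```text
time_s: 4.75
position: [0.5702, -0.2728, 0.1466]
tool_rot: [[-0.803, -0.596, -0.003], [-0.596, 0.803, 0.002], [0.002, 0.003, -1.0]]
ft_force: [-0.4, 0.1, 0.1]
grip_width: 0.0601
```

```bash
python3 - <<'E'
from h import *
print(to((.5716,-.2732,.072),126.6),status.observe()['grip_width'])
b=grab('side')
save(cv2.resize(b['pixels'][140:300,310:470],None,fx=4,fy=3.6,interpolation=cv2.INTER_CUBIC),'s5.png')
E
```

```text
(array([-0.0011, -0.0014,  0.0746]), np.float64(-0.0005)) 0.060122506047485695
```

View pics/s5.png

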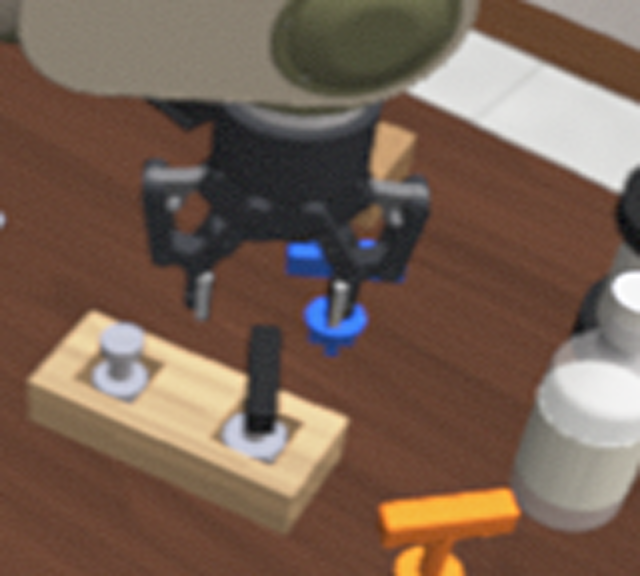

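>>> play_rows --targets "-0.001 -0.001 0.03 0 0.3; -0.001 -0.001 0.055 0 0.3; -0.001 -0.001 0.074 0 0.3; -0.001 -0.001 0.0745 0 0.3; -0.001 -0.001 0.0745 0 0.3"

```text
time_s: 5.3
position: [0.5734, -0.2682, 0.0764]
tool_rot: [[-0.8, -0.6, 0.001], [-0.6, 0.8, -0.0], [-0.001, -0.001, -1.0]]
ft_force: [-0.3, 0.7, 1.0]
grip_width: 0.0597
```

>>> play_rows --targets "0 0 0 0 1; 0 0 0 0 1; 0 0 0 0 1; 0 0 0 0 1; 0 0 0 0 1" --force 80

```text
time_s: 5.8
position: [0.5734, -0.2698, 0.0763]
tool_rot: [[-0.801, -0.599, 0.002], [-0.599, 0.801, -0.002], [-0.001, -0.003, -1.0]]
ft_force: [1.8, -1.1, 5.9]
grip_width: 0.0167
```

>>> play_rows --targets "0 0 0 0 1; 0 0 0 0 1"

```text
time_s: 6.0
position: [0.5734, -0.2699, 0.0763]
tool_rot: [[-0.801, -0.599, 0.002], [-0.599, 0.801, -0.002], [-0.001, -0.003, -1.0]]
ft_force: [0.9, -1.5, 6.0]
grip_width: 0.0168
```

```bash
python3 - <<'E'
from h import *
b=grab('side');print(status.observe()['position'],status.observe()['ft_force'],status.observe()['grip_width'])
a=grab('top');print(status.observe()['position'],status.observe()['ft_force'],status.observe()['grip_width'])
save(cv2.resize(b['pixels'][140:300,310:470],None,fx=4,fy=3.6,interpolation=cv2.INTER_CUBIC),'s6.png')
E
```

```text
[ 0.57339758 -0.26983893  0.07624581] [ 1.3438594  -0.53835635  6.319618  ] 0.016726697544621874
[ 0.57340711 -0.2698309   0.0762628 ] [ 1.09488734 -1.55964255  6.35973106] 0.017171394980180034
```

View pics/s6.png

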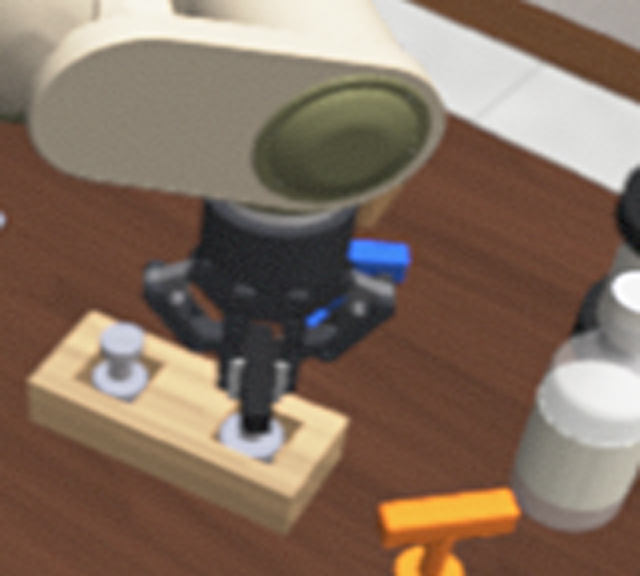

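>>> play_rows --targets "0 0 -0.03 0 1; 0 0 -0.06 0 1; 0 0 -0.09 0 1; 0 0 -0.115 0 1; 0 0 -0.12 0 1"

```text
time_s: 6.6
position: [0.5732, -0.2695, 0.1976]
tool_rot: [[-0.8, -0.599, 0.003], [-0.599, 0.8, -0.002], [-0.001, -0.003, -1.0]]
ft_force: [0.5, -0.9, -2.6]
grip_width: 0.0167
```

```bash
python3 - <<'E'
from h import *
b=grab('side');s=status.observe();print(s['position'],s['ft_force'],s['grip_width'])
save(cv2.resize(b['pixels'][100:290,310:470],None,fx=4,fy=3.1,interpolation=cv2.INTER_CUBIC),'s7.png')
print(to((.5065,.191,.196),125.0))
E
```

```text
[ 0.57297054 -0.26930303  0.19648921] [-0.74032841 -0.86781138 -1.56054706] 0.016420075603545057
(array([-2.227e-01,  4.083e-01, -1.000e-04]), np.float64(0.0319))
```

View pics/s7.png

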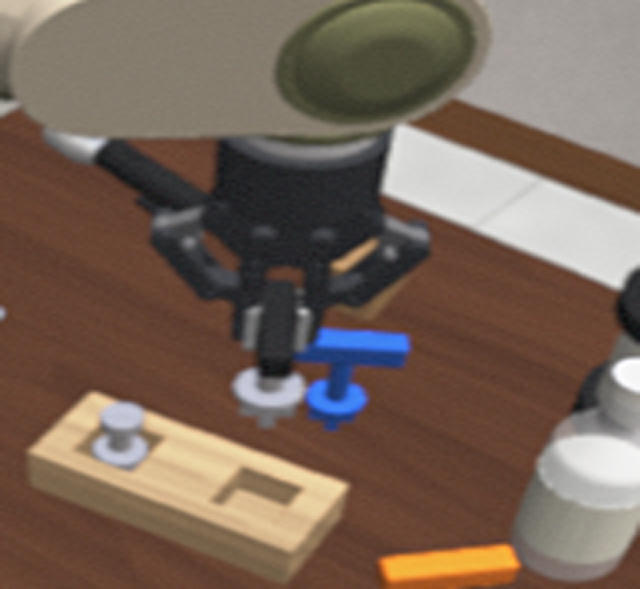

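>>> play_rows --targets "-0.02 0.035 0 0 1; -0.042 0.077 0 0.01 1; -0.064 0.117 0 0.02 1; -0.086 0.157 0 0.03 1; -0.108 0.197 0 0.032 1"

```text
time_s: 7.15
position: [0.5397, -0.0449, 0.1932]
tool_rot: [[-0.82, -0.573, -0.004], [-0.573, 0.82, 0.001], [0.002, 0.003, -1.0]]
ft_force: [0.7, -1.0, -2.2]
grip_width: 0.0167
```

>>> play_rows --targets "-0.022 0.04 0 0 1; -0.044 0.081 0 0 1; -0.066 0.121 0 0 1; -0.088 0.161 0 0 1; -0.100 0.185 0 0 1"

```text
time_s: 7.65
position: [0.5153, 0.1649, 0.1932]
tool_rot: [[-0.818, -0.575, -0.004], [-0.575, 0.818, 0.0], [0.003, 0.003, -1.0]]
ft_force: [0.7, -1.0, -2.4]
grip_width: 0.0165
```

>>> play_rows --targets "0 0 0 0 1; 0 0 0 0 1; 0 0 0 0 1"

```text
time_s: 7.95
position: [0.5169, 0.1611, 0.1943]
tool_rot: [[-0.82, -0.573, -0.002], [-0.573, 0.82, -0.0], [0.002, 0.001, -1.0]]
ft_force: [0.4, -0.2, -1.8]
grip_width: 0.0164
```

```bash
python3 - <<'E'
from h import *
print(to((.509,.193,.196),125.0), status.observe()['position'])
E
```

```text
(array([-0.0118,  0.0307, -0.0017]), np.float64(-0.0012)) [0.51687615 0.16111651 0.19430146]
```

>>> play_rows --targets "-0.006 0.015 0 0 1; -0.012 0.031 0 0 1; -0.012 0.031 0 0 1; -0.012 0.031 0 0 1; -0.012 0.031 0 0 1"

```text
time_s: 8.45
position: [0.5094, 0.1933, 0.1951]
tool_rot: [[-0.82, -0.572, -0.0], [-0.572, 0.82, -0.0], [0.0, -0.0, -1.0]]
ft_force: [-0.5, -0.2, -2.4]
grip_width: 0.017
```

```bash
python3 - <<'E'
from h import *
b=grab('side');a=grab('top');s=status.observe();print(s['position'],s['ft_force'],s['grip_width'])
save(cv2.resize(b['pixels'][80:230,160:310],None,fx=5,fy=4,interpolation=cv2.INTER_CUBIC),'s8.png')
save(a['pixels'],'t8.png')
print(project(b,[(.5065,.191,z) for z in(.115,.196)]))
E
```

```text
[0.50934158 0.19353198 0.19519078] [-0.3538249  -0.6544303  -2.10853212] 0.016639770531192078
[[216.07189443 159.34610671]
 [210.47908279 133.91517145]]
```

View pics/s8.png

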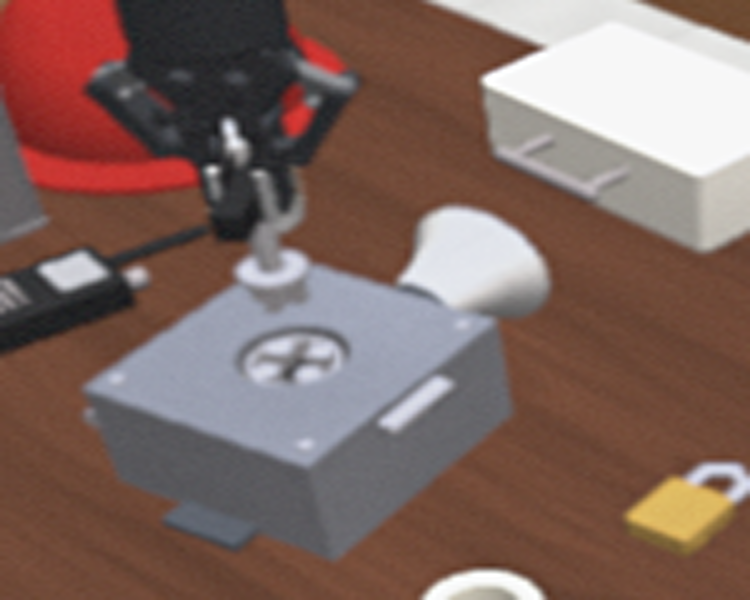

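View pics/t8.png

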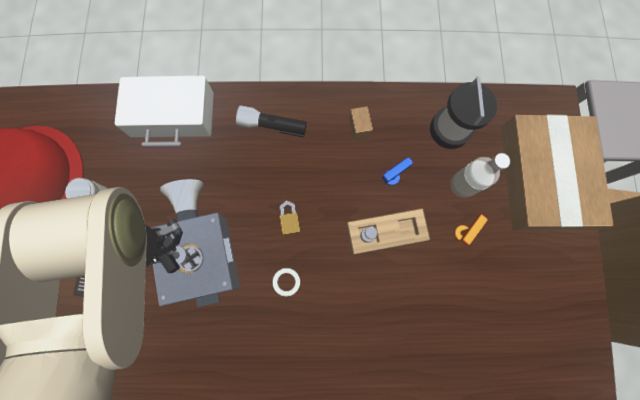

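```bash
python3 - <<'E'
from h import *
b=load('side')
save(cv2.resize(b['pixels'][115:185,190:255],None,fx=12,fy=8.5,interpolation=cv2.INTER_CUBIC),'s9.png')
a=load('top')
save(cv2.resize(a['pixels'][215:285,140:215],None,fx=10,fy=8.5,interpolation=cv2.INTER_CUBIC),'t9.png')
E
```

View pics/s9.png

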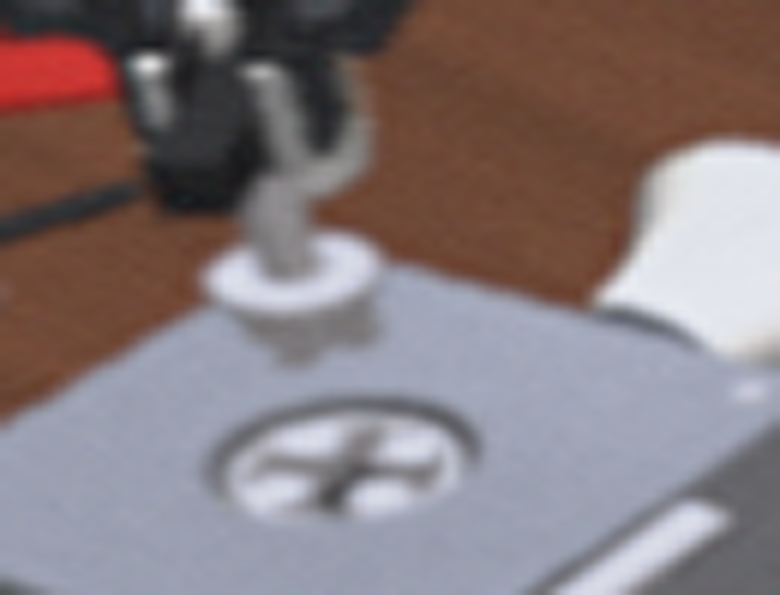

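View pics/t9.png

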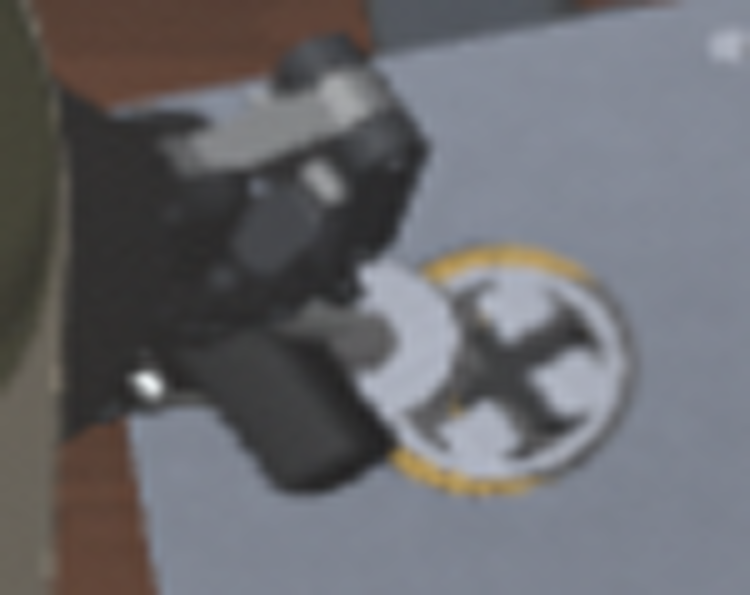

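```bash
python3 - <<'E'
from h import *
a=load('top');b=load('side')
print(pix2world(b,214.04,146.44,height=.155),pix2world(a,175.05,254.56,height=.155))
for z in(.15,.155,.16): print(z,pix2world(b,214.04,146.44,height=z)[:2],pix2world(a,175.05,254.56,height=z)[:2])
P=cloud(b); print(P[147:150,208:220:3,2]); P=cloud(a); print(P[250:258,180:184,2])
c=pix2world(a,175.05,254.56,height=.155)
t=np.linspace(0,2*np.pi,60)
for im,n,off,sc,cc in((a,'t9.png',(140,215),(10,8.5),pix2world(a,175.05,254.56,height=.155)),(b,'s9.png',(190,115),(12,8.5),pix2world(b,214.04,146.44,height=.155))):
    g=cv2.imread('pics/'+n)
    for r,z in((.018,.155),(.018,.149)):
        uv=project(im,np.stack([cc[0]+r*np.cos(t),cc[1]+r*np.sin(t),0*t+z],-1)); uv=(uv+.5-off)*sc
        cv2.polylines(g,[uv.astype(int)],True,(0,0,255) if z>.15 else (0,255,0),1)
    th=np.radians(34.9)
    for k in range(2):
        d=np.array([np.cos(th+k*np.pi/2),np.sin(th+k*np.pi/2)])*.014
        uv=(project(im,[np.r_[cc[:2]-d,.129],np.r_[cc[:2]+d,.129]])+.5-off)*sc
        cv2.line(g,*[tuple(map(int,p)) for p in uv],(255,0,0),1)
    cv2.imwrite('pics/o'+n,g)
E
```

```text
[0.5093047  0.19190036 0.155     ] [0.50836669 0.19163037 0.155     ]
0.15 [0.51267102 0.19777252] [0.50866334 0.193483  ]
0.155 [0.5093047  0.19190036] [0.50836669 0.19163037]
0.16 [0.50593838 0.18602819] [0.50807004 0.18977773]
[[0.15539465 0.15606152 0.16069176 0.15511165]
 [       nan 0.15517119 0.15880269 0.15723717]
 [0.15466977 0.15695075 0.15669913 0.15435428]]
[[0.15398985 0.15619551 0.15469005 0.1557652 ]
 [0.1540516  0.15515697 0.15188754 0.15519576]
 [0.15454687 0.15416191 0.15445332        nan]
 [0.15403388 0.15528569 0.15446928 0.15605592]
 [0.15447409 0.15456517 0.1546434  0.15445066]
 [0.15634315 0.15398125 0.15558242 0.15536734]
 [0.15613591 0.15602022 0.15240967 0.15506041]
 [0.15643393 0.1545581  0.15326104 0.15543113]]
```

View pics/os9.png

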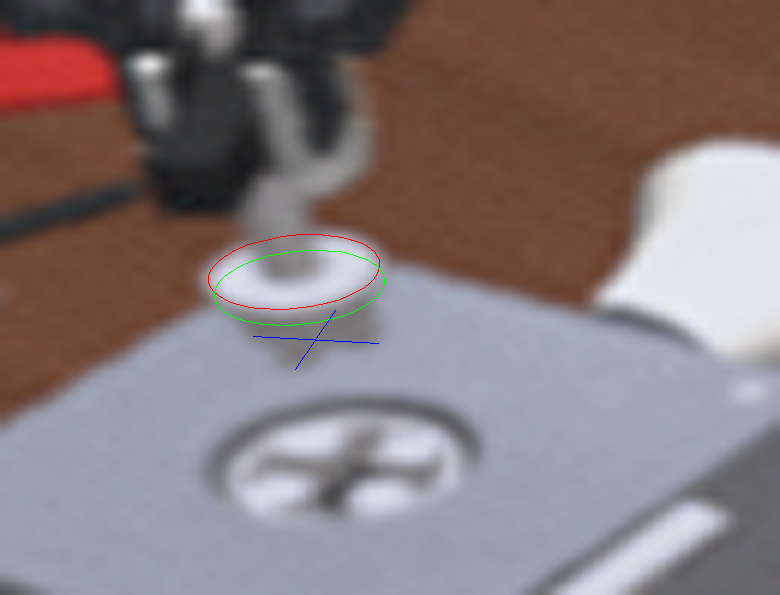

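View pics/ot9.png

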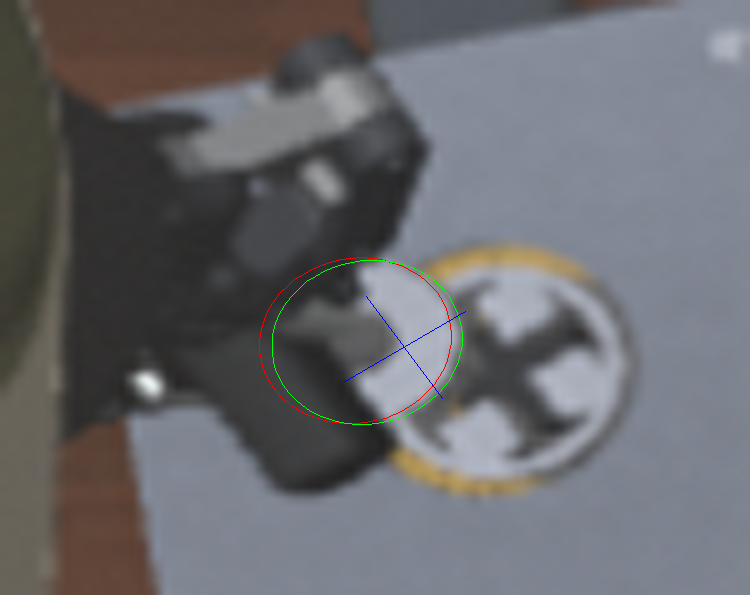

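>>> play_rows --targets "0.001 0 0.01 0 1; 0.0024 0.0006 0.022 0 1; 0.0024 0.0006 0.035 0 1; 0.0024 0.0006 0.035 0 1; 0.0024 0.0006 0.035 0 1"

```text
time_s: 9.05
position: [0.5068, 0.1933, 0.1601]
tool_rot: [[-0.819, -0.573, -0.001], [-0.573, 0.819, -0.0], [0.0, 0.0, -1.0]]
ft_force: [0.3, -1.5, -1.4]
grip_width: 0.0167
```

```bash
cat > ov.py <<'E'
from h import *
import sys
tag=sys.argv[1]
a=grab('top');b=grab('side');s=status.observe();print(s['time_s'],s['position'],s['ft_force'],s['grip_width'])
save(cv2.resize(b['pixels'][115:185,190:255],None,fx=12,fy=8.5,interpolation=cv2.INTER_CUBIC),'s%s.png'%tag)
save(cv2.resize(a['pixels'][225:285,150:215],None,fx=12,fy=10,interpolation=cv2.INTER_CUBIC),'t%s.png'%tag)
E
python3 ov.py 10
```

```text
9.15 [0.50706563 0.19343377 0.16074312] [-0.13955808 -0.37740651 -2.39938717] 0.016623857480807035
```

View pics/s10.png

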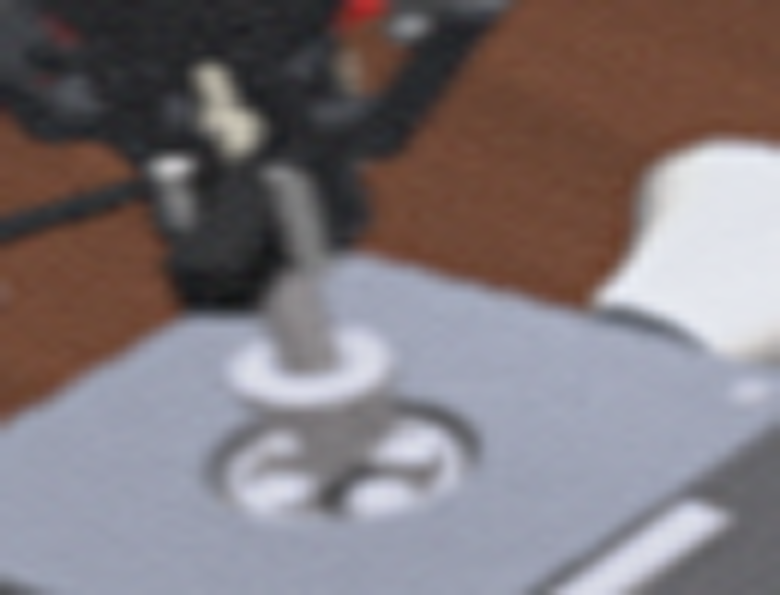

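View pics/t10.png

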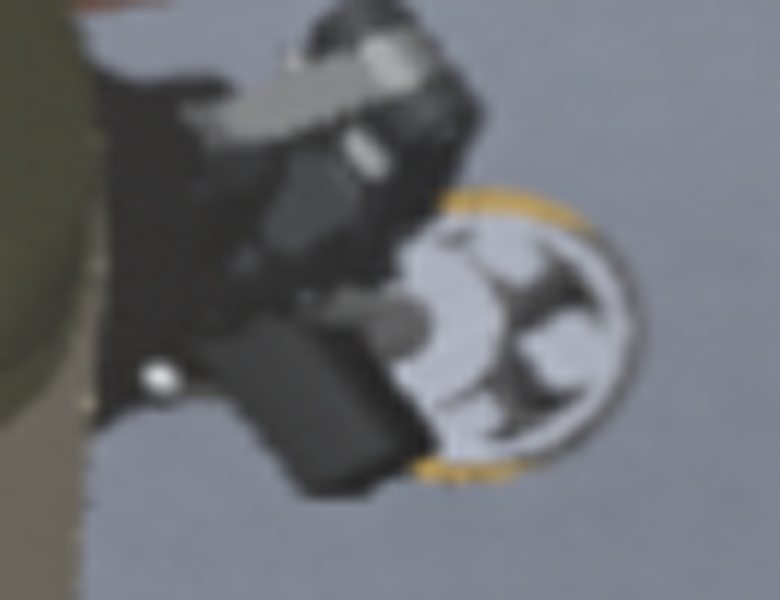

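```bash
cat > ov2.py <<'E'
from h import *
import sys
tag=sys.argv[1]; zf=float(sys.argv[2]); ks=eval(sys.argv[3]); kt=eval(sys.argv[4]); hs=eval(sys.argv[5]); ht=eval(sys.argv[6])
t=np.linspace(0,2*np.pi,90); out=[]
for im,n,off,sc,k,h in((load('side'),'s'+tag,(190,115),(12,8.5),ks,hs),(load('top'),'t'+tag,(150,225),(12,10),kt,ht)):
    g=cv2.imread('pics/'+n+'.png')
    def circ(c,r,z,col):
        uv=(project(im,np.stack([c[0]+r*np.cos(t),c[1]+r*np.sin(t),0*t+z],-1))+.5-off)*sc
        cv2.polylines(g,[uv.astype(int)],True,col,1)
    circ(k,.018,zf+.026,(0,0,255)); circ(k,.018,zf+.020,(0,160,255)); circ(k,.007,zf+.026,(0,0,255))
    circ(h,.026,.079,(0,255,0)); circ(h,.030,.085,(255,255,0))
    cv2.imwrite('pics/o'+n+'.png',g)
E
python3 - <<'E'
from h import *
a=load('top');b=load('side'); print(pix2world(b,215.37,157.03,height=.120))
print(pix2world(a,150+(500-85)/12,225+33-.5,height=.12))
print(project(a,[(.506,.19,.12),(.506,.172,.12)]))
E
python3 ov2.py 10 .094 "(.507,.1925)" "(.506,.1905)" "(.507,.1917)" "(.5056,.1891)"
```

```text
[0.50790285 0.19441055 0.12      ]
[0.50475409 0.18550867 0.12      ]
[[182.3331059  256.85539964]
 [191.4970567  256.85636629]]
```

View pics/os10.png

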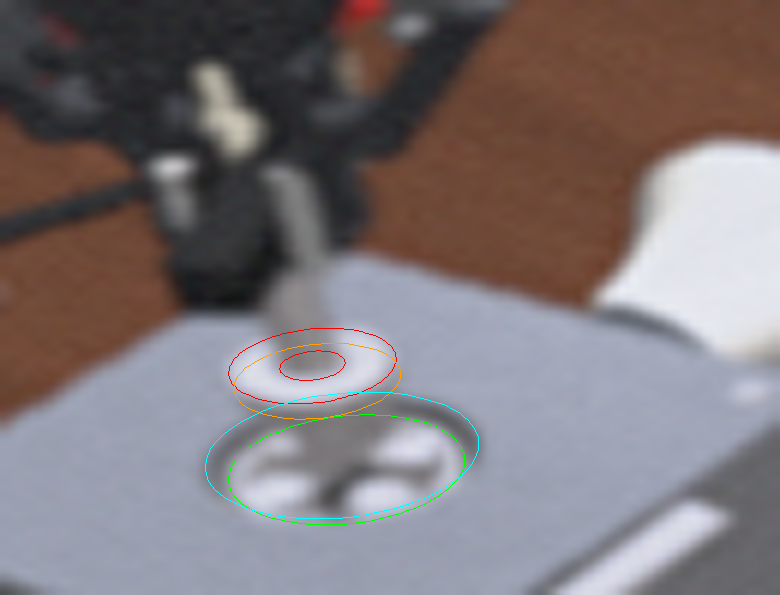

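View pics/ot10.png

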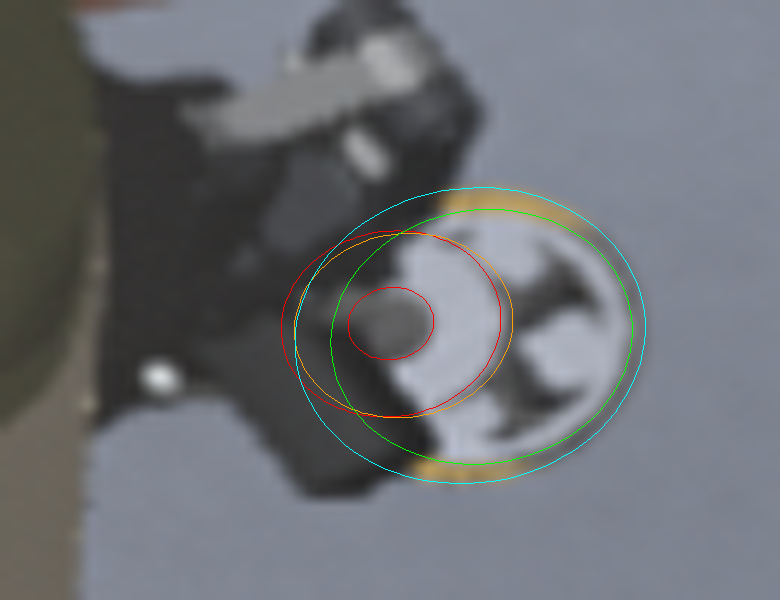

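>>> play_rows --targets "0.0009 -0.0008 0.004 0 1; 0.0009 -0.0008 0.008 0 1; 0.0009 -0.0008 0.012 0 1; 0.0009 -0.0008 0.014 0 1; 0.0009 -0.0008 0.016 0 1"

```text
time_s: 9.65
position: [0.5065, 0.1923, 0.144]
tool_rot: [[-0.819, -0.573, -0.0], [-0.573, 0.819, -0.0], [0.0, 0.0, -1.0]]
ft_force: [0.6, -0.6, -2.1]
grip_width: 0.0169
```

>>> play_rows --targets "0 0 0.001 0 1; 0 0 0.002 0 1; 0 0 0.002 0 1"

```text
time_s: 9.95
position: [0.5065, 0.1923, 0.1422]
tool_rot: [[-0.819, -0.573, -0.0], [-0.573, 0.819, -0.0], [0.0, 0.0, -1.0]]
ft_force: [0.0, 0.5, -0.8]
grip_width: 0.0167
```

>>> play_rows --targets "0 0 0.001 0 1; 0 0 0.002 0 1; 0 0 0.003 0 1; 0 0 0.003 0 1"

```text
time_s: 10.35
position: [0.5064, 0.1923, 0.1391]
tool_rot: [[-0.819, -0.573, -0.0], [-0.573, 0.819, -0.0], [0.0, 0.0, -1.0]]
ft_force: [-0.2, 0.2, -2.6]
grip_width: 0.0166
```

>>> play_rows --targets "0 0 0.002 0 1; 0 0 0.004 0 1; 0 0 0.006 0 1; 0 0 0.008 0 1; 0 0 0.008 0 1"

```text
time_s: 10.85
position: [0.5066, 0.1923, 0.1314]
tool_rot: [[-0.819, -0.573, 0.0], [-0.573, 0.819, 0.0], [-0.0, -0.0, -1.0]]
ft_force: [-0.9, -0.4, 2.5]
grip_width: 0.0167
```

>>> play_rows --targets "0 0 0.002 0 1; 0 0 0.004 0 1; 0 0 0.005 0 1; 0 0 0.006 0 1; 0 0 0.006 0 1"

```text
time_s: 11.35
position: [0.5067, 0.1923, 0.1255]
tool_rot: [[-0.819, -0.573, 0.001], [-0.573, 0.819, 0.0], [-0.001, -0.0, -1.0]]
ft_force: [-0.7, -0.1, 6.3]
grip_width: 0.0165
```

>>> play_rows --targets "0 0 0.0005 0 1; 0 0 0.001 0 1; 0 0 0.001 0 1"

```text
time_s: 11.65
position: [0.5068, 0.1924, 0.1252]
tool_rot: [[-0.819, -0.574, 0.002], [-0.574, 0.819, 0.0], [-0.001, -0.001, -1.0]]
ft_force: [-2.9, -0.3, 11.2]
grip_width: 0.0168
```

Hard stop reached (z barely moves, force jumps), at the predicted home height 0.1253.

>>> play_rows --targets "0 0 0.0005 0 1; 0 0 0.0005 0 1; 0 0 0.0005 0 1; 0 0 0.0005 0 1"

```text
time_s: 12.05
position: [0.5069, 0.1924, 0.1252]
tool_rot: [[-0.819, -0.573, 0.002], [-0.573, 0.819, 0.0], [-0.002, -0.001, -1.0]]
ft_force: [-3.8, -0.6, 15.5]
grip_width: 0.0165
```

```bash
python3 ov.py 12; python3 ov2.py 12 .059 "(.5072,.1917)" "(.5056,.1891)" "(.5072,.1917)" "(.5056,.1891)"
```

```text
12.15 [0.50691987 0.19235286 0.12517327] [-3.29325107  0.0215362  14.38507608] 0.01655725787578588
```

View pics/os12.png

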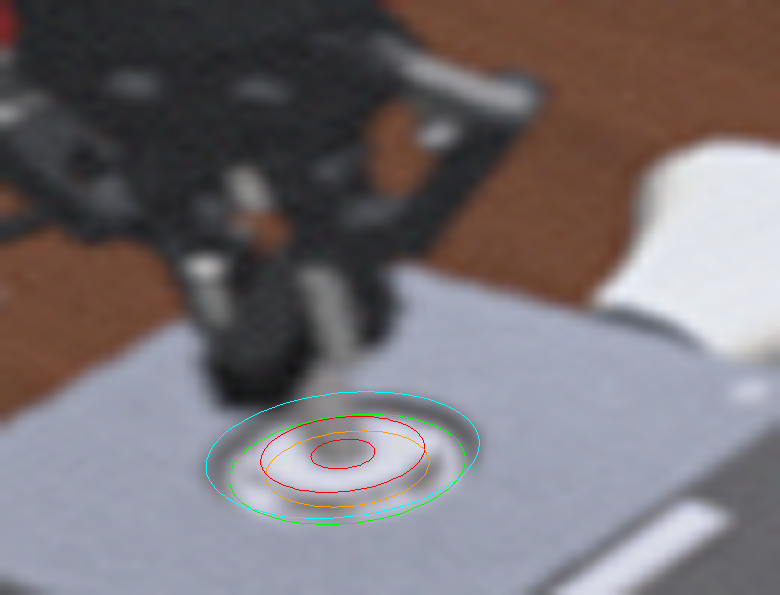

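View pics/s12.png

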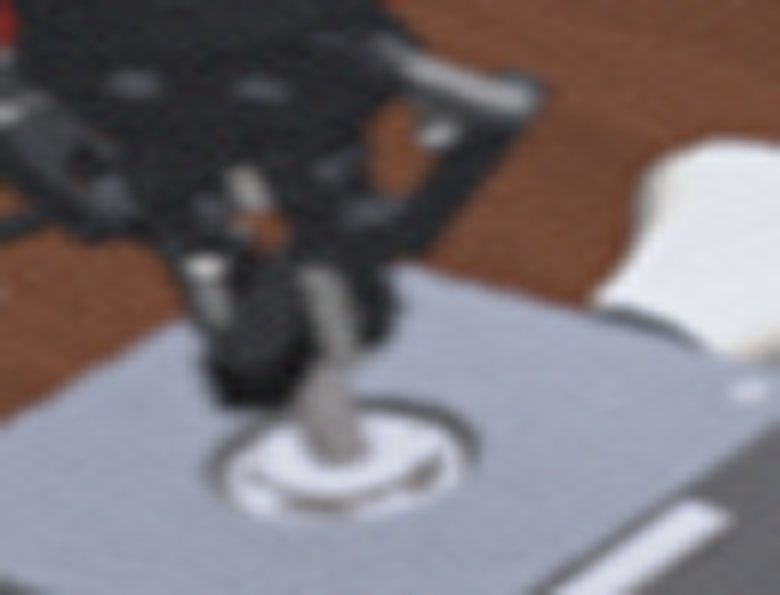

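View pics/ot12.png

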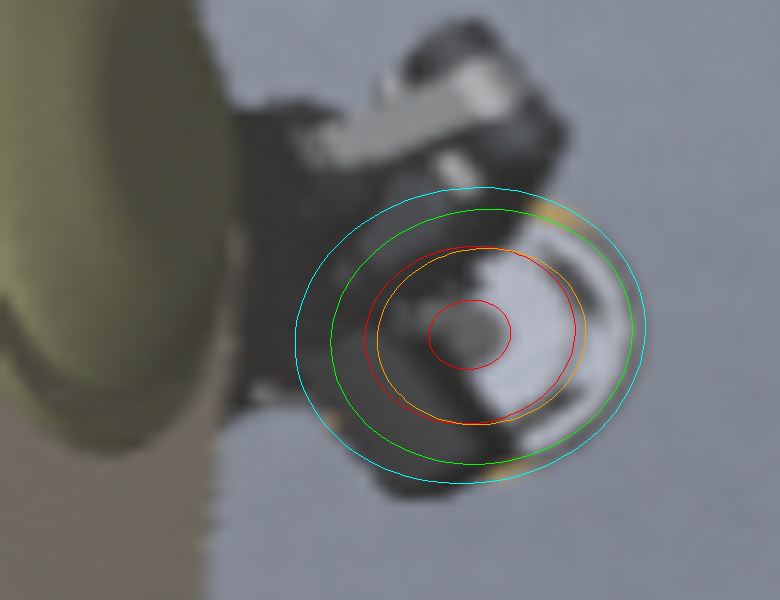

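```bash
python3 - <<'E'
from h import *
print(env.close_job()); s=status.observe(); print(s['time_s'],s['position'],s['ft_force'],s['grip_width'])
E
```

```text
the job is handed in; nothing more can be done
None
the job is handed in; nothing more can be done
```

I closed the case, took the black T-handled key out of the rack, and fitted it into the drive hub. The job is handed in with the key gripped at 80 N and pressed home. No verdict came back.

**Last checks:**
- **Cover:** I pushed it down until the fingers met a hard stop at 85 mm, the closed height. The later pictures show it still closed, but I didn't read the hinge angle itself.
- **Key position:** the tool stopped at 125.2 mm, against a predicted home height of 125.3 mm.
- **Force on the tool:** it rose from 6 N to 11–15 N with almost no further travel. That fits the flange sitting on the hub with the spring fully compressed.
- **Meshing and tilt:** both cameras show the flange concentric with the hub and inside its rim. The key stem looks upright, and the ribs went into the slots without jamming.
- **Time:** about 12 s of the 58 s were used when I handed it in.

**Disagreement:** the two cameras place the hub and key 2–3 mm apart from each other in absolute position. I therefore lined the key up by its position relative to the hub within each picture.

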